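# Stop key on the blender base in the kitchen drawer

### The job

The blender base standing in the drawer was put away with its speed key still latched down. Press the round stop key fully home so that it stays down and the speed key pops up; do not press the other oblong key, which is the pulse key.

Things in the scene. Friction and masses are not known exactly. Their poses are not given: they have to be found in the camera images.
- stop_top (a point): Centre of the top of the round stop key, a steel disc 34 mm across, the one round key in the row of three (any order, 46 mm pitch) on a fixed cream blender base. Up at the start: 97 mm above the drawer bottom (z = 0), 22 mm above the deck; moves with the key. y runs along the row, x across it away from the robot, z up. The 92 mm drive coupling and a loose 34 mm disc behind the row are no keys.
- stop_key (a joint): Downward travel of the round stop key in m: 0 = up (as at the start), 0.012 = fully down. Pressing straight down takes about 3 N at first, less as it moves; past half way (6 mm) the key snaps home, stays down by itself and meets a hard stop at 12 mm. Press at about 20 mm/s; a force stop needs about 9 N. The stop and speed keys are interlocked: as one goes down the other rises by the same travel.
- latched_key (a joint): The speed key that is down at the start: oblong steel key of the blender's three-key bank, 50 mm along the bank's x by 28 mm, top flat; joint value 0 = up (top 97 mm above the drawer bottom, 22 mm proud of the deck), 0.012 = fully down (top 85 mm, 10 mm proud).
- pulse_key (a joint): The pulse key, the oblong key that is up at the start; it springs back when released and must not be pressed. Oblong steel key of the blender's three-key bank, 50 mm along the bank's x by 28 mm, top flat; joint value 0 = up (top 97 mm above the drawer bottom, 22 mm proud of the deck), 0.012 = fully down (top 85 mm, 10 mm proud).

How it is judged:
By the outcome, as a careful person would: the job done as asked, in the order asked, and still so for the second after the job is handed in, with the robot touching nothing.
It also fails if it takes over 26 s, if anything falls off the work surface, if the arm or the gripper's body presses on something with over 40 N, if the wrist force passes 120 N, or if a joint passes its speed limit or range.

### The arm

A 6-joint arm with a two-finger parallel gripper is mounted at the origin on the work surface. World frame = base frame: x ahead of the robot, y to its left, z up, the work surface at z = 0. Lengths are in mm, angles in rad, forces in N, time in s.
With the tool pointing down it reaches from about 350 to 775 mm from the base axis. Payload 7.3 kg.
Tool frame: the origin (TCP) lies midway between the tips of the shut fingers; the grasp point (between the pads) lies 19 mm behind it; z points along the fingers, y is the line along which they close (so a half turn about z gives the same grasp; the last joint's range is limited). The gripper opens to 92 mm and grips with 3 to 60 N. Pads are 19 mm wide; open, the fingers measure 130 mm over their backs; the gripper's body (75 mm by 190 mm) begins 47 mm behind the grasp point.
Start: joints at [-1.496, 0.342, 1.524, -0, 1.275, -0.146], TCP at [115.002, -512.269, 226.741] pointing down, gripper open.
Joint ranges: [-2.53, 2.53], [-0.77, 2.02], [0.04, 2.7], [-1, 4.14], [0.28, 2.66], [-3.11, 3.11]. Speed limits (rad/s): [2.57, 2.57, 3.14, 3.14, 3.14, 3.14].

### API

Orientations are given as [roll, pitch, yaw] about the fixed x, y, z axes, in that order (R = Rz(yaw) Ry(pitch) Rx(roll)).
In Python, from plant import monitor, optics, workorder gives the robot as it stands. The module is installed in compiled form; this text tells all that it offers.
- The arm moves only by the tool servo_tool, never from a script. Its arguments are lists of equal length, an entry for each row: "linear": the shift along the tool's x, y, z as a fraction of full scale, a list of three; "spin": the turn about the tool's z as a fraction of full scale. In form: {"linear": [[dx, dy, dz], ...], "spin": [spin, ...]}. A call has exactly 8 rows; each row shifts and turns the commanded pose from where the row before left it, along the tool's axes as they then stand; what a row does not reach is not made up. Full scale, the value 1, is 200 mm for a shift and 90 degrees for a turn. A row lasts 1/8 s, in which the tool goes at most 62.5 mm and 10.7 degrees, less where a joint would pass 70% of its speed; a pose out of reach is approached as far as the arm can. A call with a number of a shift or a turn outside -1 to 1 is refused whole. A call with a gripper value outside its range is refused whole. "hand" is the opening, from -1 (shut) to 1 (fully open), set as the call begins (left out, the last holds). The fingers move at their own pace and stop on an object; the grip force is fixed at half the most. Time passes only in rows, so rows that do not move let the fingers close, or fill a call up. It gives the time, the measured TCP pose, the force, the opening and the grip force at its end, in the units of the state.
- monitor.get_obs(): the state, without advancing time (a new reading comes with each control period).
- optics.capture(name): name is "scene" or "top"; returns a dict with "frame" (420x560x3 uint8, blue, green, red), "K" (3x3 intrinsics, pixels), "world_to_cam" (4x4, takes a point from world to camera coordinates). Camera axes: x right, y down, z forward; pixel columns grow to the right and rows downward; lengths in mm; the calibration is good to about 2 mm. A picture is of the moment at which its call begins. There is no depth.
- workorder.close_job(): hands the job in; it is judged then, once.
The state is a dict: "time": time; "joint_positions": joint angles; "dq": joint speeds; "tau": joint torques, N m; "tool_pos": TCP position; "tcp_rot": TCP orientation; "contact_force": force on the tool from outside, world axes, zero at the start; "moment": the same for the moment, N m; "grip_width": finger opening in mm; "finger_force": force on a finger pad.
Only numpy, scipy, OpenCV 4.12 (cv2) and the standard library are available. Lean on these libraries where they do the work, as an engineer would, in place of code of your own. Each camera call takes 0.05 s, during which the arm holds its last target. There are 200 camera calls.

## Working session

There is one attempt and no reset: what is moved stays moved. The work goes in short steps, Python scripts to look and compute and a tool call to move; the robot and the scene stay as the last step left them, time stands still between calls to the robot, and variables do not carry over. Pictures are saved under pics/ and viewed, at most 10 in all, crops included, and the job is handed in when it is done.

Besides the shell and the picture viewer there is one more tool, called after ">>>" by a JSON object that holds its "name" and its "arguments", one argument or row to a line. servo_tool: Moves the arm, as the interface text tells. Shift numbers are shares of 200 mm and turn numbers shares of 90 degrees, none past 1 either way. Its arguments: {"type":"object","properties":{"linear":{"type":"array","items":{"type":"array","items":{"type":"number","minimum":-1,"maximum":1}}},"spin":{"type":"array","items":{"type":"number","minimum":-1,"maximum":1}},"hand":{"type":"number"}},"required":["linear","spin"]}

```bash
mkdir -p pics; python3 - <<'E'
from plant import monitor, optics
import cv2,numpy as np,pickle
d={n:optics.capture(n) for n in("scene","top")}
pickle.dump(d,open("a.pkl","wb"))
for n in d: cv2.imwrite(f"pics/{n}0.png",d[n]["frame"]); print(n,d[n]["K"].tolist(),np.round(d[n]["world_to_cam"],3).tolist())
print(monitor.get_obs())
E
```

```text
scene [[400.97687059519166, 0.0, 280.6987169880694], [0.0, 400.97687059519166, 209.49071443490834], [0.0, 0.0, 1.0]] [[-0.741, 0.672, 0.01, 380.567], [0.381, 0.432, -0.817, -119.836], [-0.553, -0.602, -0.577, 1046.504], [0.0, 0.0, 0.0, 1.0]]
top [[537.2705084548082, 0.0, 285.41670273771774], [0.0, 537.2705084548082, 207.73145294088087], [0.0, 0.0, 1.0]] [[0.017, -1.0, 0.005, 45.469], [-0.994, -0.017, -0.104, 540.171], [0.104, -0.003, -0.995, 703.89], [0.0, 0.0, 0.0, 1.0]]
{'time': 0.1, 'joint_positions': array([-1.49598215e+00,  3.42650896e-01,  1.52487974e+00,  6.47973705e-07,
        1.27543920e+00, -1.46025357e-01]), 'dq': array([ 0.00152758, -0.00249623, -0.00184804,  0.00074137, -0.00072304,
       -0.0014977 ]), 'tau': array([ 1.67986153e-03, -4.32004309e+01, -2.44695246e+01,  7.19317957e-02,
        5.26510400e-02, -5.70896111e-05]), 'tool_pos': array([ 114.98265772, -511.88876102,  226.1301636 ]), 'tcp_rot': array([-3.14023022e+00, -2.01003004e-04,  2.20839210e-01]), 'contact_force': array([ 0.48232336,  0.89486132, -0.51528509]), 'moment': array([-0.0010263 ,  0.02181083,  0.00473533]), 'finger_force': 0.0, 'grip_width': 91.65193311710065}
```

View pics/scene0.png

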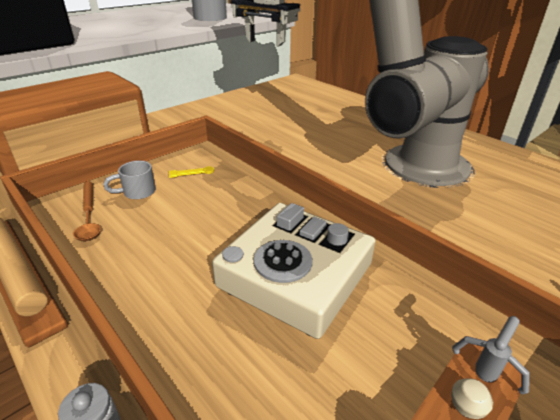

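View pics/top0.png

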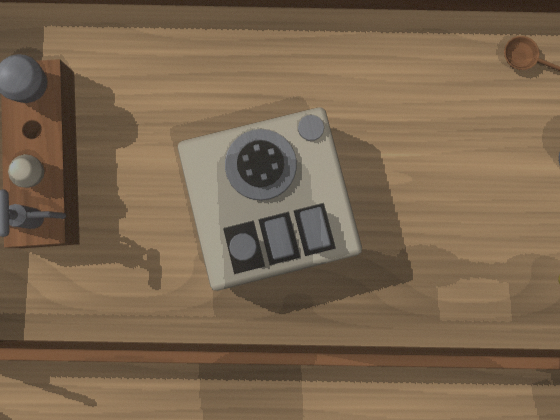

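Scene view: the round key is at about (338,230), the lower middle oblong at (312,228) and the raised oblong at (290,215). Top view: the round key is at (242,247), the oblongs at (279,239) and (316,228), and the loose disc at (311,127). Next I'll triangulate the round key.

```bash
cat > m.py <<'E'
import cv2,numpy as np,pickle
d=pickle.load(open("a.pkl","rb"))
def P(n): return d[n]["K"]@d[n]["world_to_cam"][:3]
def ray(n,uv,z):
    W=d[n]["world_to_cam"];R,t=W[:3,:3],W[:3,3];c=-R.T@t
    v=R.T@np.linalg.inv(d[n]["K"])@[*uv,1];return c+v*(z-c[2])/v[2]
def tri(a,b):
    X=cv2.triangulatePoints(P("top"),P("scene"),np.array(a,float).reshape(2,1),np.array(b,float).reshape(2,1));return (X[:3]/X[3]).ravel()
E
python3 - <<'E'
from m import *
t=d["top"]["frame"][195:295,200:350];s=d["scene"]["frame"][195:265,255:370]
im=np.vstack([cv2.resize(t,(600,400),interpolation=cv2.INTER_CUBIC)[:290+110],cv2.resize(s,(600,365),interpolation=cv2.INTER_CUBIC)])
cv2.imwrite("pics/crop.png",cv2.resize(im,(600,600)) if 0 else np.hstack([cv2.resize(t,(400,267),interpolation=cv2.INTER_CUBIC),cv2.resize(s,(400,267),interpolation=cv2.INTER_CUBIC)]))
for n,(u,v),z in(("top",(242,247),97),("scene",(338,230),97),("top",(279,239),85),("top",(316,228),97)):print(n,ray(n,(u,v),z).round(1))
for n,(x0,y0,x1,y1) in(("top",(226,228,334,272)),("scene",(272,202,356,250))):
    f=d[n]["frame"];h=cv2.cvtColor(f,cv2.COLOR_BGR2HSV)[y0:y1,x0:x1]
    # steel: low saturation, bright
    b,g,r=[f[y0:y1,x0:x1,i].astype(int) for i in range(3)]
    m=((b>=r-8)&(b>80)).astype(np.uint8)
    k,l,st,c=cv2.connectedComponentsWithStats(m,connectivity=4)
    for i in range(1,k):
        if st[i,4]>40:print(n,st[i]+[x0,y0,0,0,0],(c[i]+[x0,y0]).round(1))
print(d["top"]["frame"][247,225:262].tolist());print(d["scene"]["frame"][218:250,338].tolist())
E
```

```text
top [482.9 107.1  97. ]
scene [486.8 108.5  97. ]
top [494.   62.1  85. ]
top [507.7  16.8  97. ]
top [266 228  27  31 599] [279.1 241.7]
top [303 228  27  22 442] [316.2 237.2]
top [229 233  27  27 549] [242.2 246.3]
scene [277 204  27  26 472] [289.7 216.6]
scene [300 217  27  23 358] [312.5 228.2]
scene [328 224  20  22 347] [337.9 234.1]
scene [272 240  35  10 166] [287.7 244.6]
[[124, 138, 144], [124, 137, 144], [112, 126, 131], [51, 54, 57], [93, 93, 94], [107, 105, 104], [106, 106, 107], [109, 106, 106], [105, 104, 103], [109, 108, 107], [108, 107, 105], [108, 106, 105], [106, 105, 105], [104, 103, 102], [106, 104, 102], [108, 106, 104], [105, 103, 104], [105, 102, 101], [103, 101, 101], [109, 106, 105], [108, 106, 104], [106, 104, 102], [104, 102, 102], [103, 101, 101], [105, 104, 105], [106, 103, 102], [108, 107, 105], [107, 105, 103], [105, 104, 103], [105, 101, 101], [97, 94, 94], [58, 58, 58], [42, 45, 45], [43, 44, 45], [40, 43, 44], [59, 65, 66], [83, 91, 96]]
[[85, 142, 186], [89, 145, 190], [86, 142, 188], [83, 140, 187], [87, 137, 177], [105, 124, 142], [123, 124, 126], [126, 126, 126], [127, 127, 128], [126, 128, 128], [125, 125, 127], [127, 128, 129], [128, 130, 129], [128, 129, 131], [129, 131, 132], [127, 129, 129], [134, 135, 136], [152, 153, 154], [144, 145, 146], [142, 143, 144], [144, 144, 145], [144, 145, 145], [145, 146, 146], [146, 147, 149], [148, 149, 150], [152, 153, 153], [144, 145, 146], [86, 86, 86], [27, 26, 26], [9, 9, 9], [15, 14, 14], [13, 13, 12]]
```

View pics/crop.png

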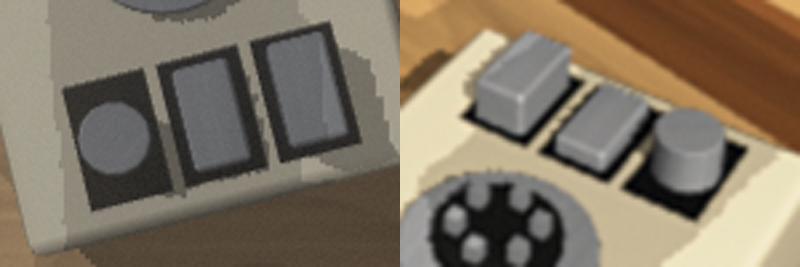

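The crops confirm it: the middle oblong is the latched one and the far oblong (pulse) is up. The round key's top ellipse is centred at (337.9,229.2) in scene and (242.2,246.4) in top.

```bash
python3 - <<'E'
from m import *
X=tri((242.2,246.4),(337.9,229.2));print(X.round(1), ray("top",(242.2,246.4),97).round(1),ray("scene",(337.9,229.2),97).round(1))
x,y=tri((242.2,246.4),(337.9,229.2))[:2]
from scipy.spatial.transform import Rotation as R
o=[114.98,-511.89,226.13];Rm=R.from_euler("xyz",[np.pi,0,.2208]).as_matrix()
t=np.array([484.5,107.5,140])
print("tool shift",(Rm.T@(t-o)).round(1),(Rm.T@(t-o)/200).round(3))
E
```

```text
[483.9 106.7  96. ] [483.7 106.9  97. ] [485.4 107.   97. ]
tool shift [ 496.2 -523.4   86.1] [ 2.481 -2.617  0.431]
```

>>> {"name": "servo_tool", "arguments": {
  "linear": [
    [0.21,-0.12,0],
    [0.21,-0.12,0],
    [0.21,-0.12,0],
    [0.21,-0.12,0],
    [0.21,-0.12,0],
    [0.21,-0.12,0],
    [0.21,-0.12,0],
    [0.21,-0.12,0]
  ],
  "spin": [0,0,0,0,0,0,0,0],
  "hand": -1
}}

```text
time: 1.1
tool_pos: [401.7, -250.0, 226.5]
tcp_rot: [-3.141, 0.0, 0.221]
contact_force: [1.0, -0.6, -0.3]
grip_width: 16.3
finger_force: 0.0
```

>>> {"name": "servo_tool", "arguments": {
  "linear": [
    [0.1,-0.207,0],
    [0.1,-0.207,0],
    [0.1,-0.207,0],
    [0.1,-0.207,0],
    [0.1,-0.207,0],
    [0.1,-0.207,0],
    [0.1,-0.207,0],
    [0.1,-0.207,0]
  ],
  "spin": [0,0,0,0,0,0,0,0]
}}

```text
time: 2.1
tool_pos: [484.3, 108.4, 226.4]
tcp_rot: [3.141, 0.001, 0.221]
contact_force: [-0.2, -0.2, -0.5]
grip_width: 0.4
finger_force: 0.0
```

>>> {"name": "servo_tool", "arguments": {
  "linear": [
    [0,0.006,0.1],
    [0,0,0.1],
    [0,0,0.1],
    [0,0,0.1],
    [0,0,0.08],
    [0,0,0.06],
    [0,0,0],
    [0,0,0]
  ],
  "spin": [0,0,0,0,0,0,0,0]
}}

```text
time: 3.1
tool_pos: [485.0, 105.7, 119.1]
tcp_rot: [3.141, -0.001, 0.221]
contact_force: [0.4, 0.8, 0.3]
grip_width: 0.3
finger_force: 0.0
```

```bash
python3 - <<'E'
from plant import optics
import cv2,numpy as np
s=optics.capture("scene")["frame"][150:290,230:400];t=optics.capture("top")["frame"][150:290,170:340]
cv2.imwrite("pics/c1.png",np.hstack([cv2.resize(i,(400,330),interpolation=cv2.INTER_CUBIC) for i in(s,t)]))
E
```

```text
(no output)
```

View pics/c1.png

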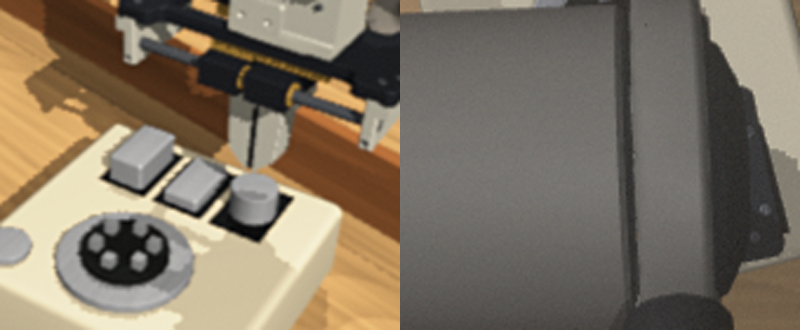

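Fingertips (258,165 in the crop) are above the round key and clear of the others. Pressing.

>>> {"name": "servo_tool", "arguments": {
  "linear": [
    [0,0,0.035],
    [0,0,0.035],
    [0,0,0.025],
    [0,0,0.0125],
    [0,0,0.0125],
    [0,0,0.0125],
    [0,0,0.0125],
    [0,0,0.0125]
  ],
  "spin": [0,0,0,0,0,0,0,0]
}}

```text
time: 4.2
tool_pos: [484.9, 105.7, 87.0]
tcp_rot: [3.141, -0.0, 0.221]
contact_force: [0.5, 0.3, -1.0]
grip_width: 0.9
finger_force: 0.0
```

>>> {"name": "servo_tool", "arguments": {
  "linear": [
    [0,0,0.006],
    [0,0,0.006],
    [0,0,0.003],
    [0,0,0],
    [0,0,0],
    [0,0,0],
    [0,0,0],
    [0,0,0]
  ],
  "spin": [0,0,0,0,0,0,0,0]
}}

```text
time: 5.2
tool_pos: [484.8, 105.7, 85.2]
tcp_rot: [3.141, -0.001, 0.221]
contact_force: [-3.3, 0.1, 9.3]
grip_width: 0.5
finger_force: 4.7
```

Hard stop met at 85 mm with 9 N. Retract and move clear to look.

>>> {"name": "servo_tool", "arguments": {
  "linear": [
    [0,0,-0.03],
    [0,0,-0.1],
    [0,0,-0.2],
    [0,0,-0.2],
    [0,0.2,-0.1],
    [0,0.25,0],
    [0,0.25,0],
    [0,0.25,0]
  ],
  "spin": [0,0,0,0,0,0,0,0]
}}

```text
time: 6.2
tool_pos: [526.5, -81.2, 210.5]
tcp_rot: [3.141, -0.001, 0.221]
contact_force: [0.8, 0.7, 0.9]
grip_width: 0.6
finger_force: 0.0
```

>>> {"name": "servo_tool", "arguments": {
  "linear": [
    [0,0.25,0],
    [0,0.2,0],
    [0,0,0],
    [0,0,0],
    [0,0,0],
    [0,0,0],
    [0,0,0],
    [0,0,0]
  ],
  "spin": [0,0,0,0,0,0,0,0]
}}

```text
time: 7.2
tool_pos: [546.0, -167.2, 210.3]
tcp_rot: [3.141, -0.0, 0.221]
contact_force: [-0.6, -0.0, 0.5]
grip_width: 0.7
finger_force: 0.0
```

```bash
python3 - <<'E'
from plant import optics
import cv2,numpy as np
s=optics.capture("scene")["frame"][180:290,230:380];t=optics.capture("top")["frame"][180:290,190:340]
cv2.imwrite("pics/c2.png",np.hstack([cv2.resize(i,(400,293),interpolation=cv2.INTER_CUBIC) for i in(s,t)]))
E
```

```text
(no output)
```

View pics/c2.png

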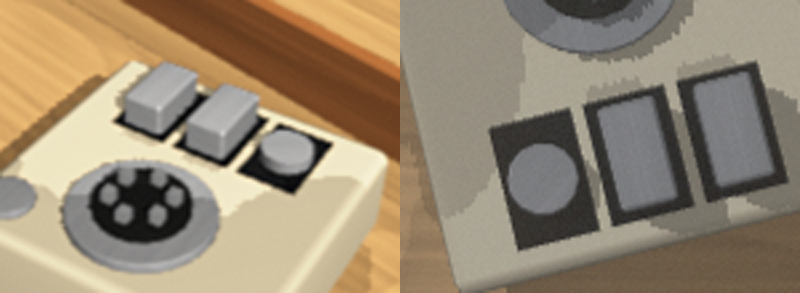

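The stop key (287,145 in the crop) is down, and the speed key (222,120) and pulse key (160,95) are up.

```bash
python3 -c "
from plant import workorder
print(workorder.close_job())"
```

```text
the job is handed in; nothing more can be done
None
```

The stop key was pressed home and stays down, the speed key popped up, the pulse key was not touched, and the job is handed in at about 7 s on the robot's clock.

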